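Work a long plan box past a post into its bay

ROBOT

A 7-joint arm with a two-finger parallel gripper is mounted at the origin on the work surface. World frame = base frame: x ahead of the robot, y to its left, z up, the work surface at z = 0. Lengths are in m, angles in rad, forces in N, time in s.
With the tool pointing down it reaches from about 0.4 to 0.875 m from the base axis. Payload 19.3 kg.
Tool frame: the origin (TCP) lies on the centre line of the jaws, within the pads' length; the fingertips stand 14 mm ahead of it and the grasp point (between the pads) lies 5 mm behind it; x points along the fingers, y is the direction in which the jaws open and shut, and the axes are right-handed (so a half turn about x gives the same grasp; the last joint's range is limited). The gripper opens to 85 mm and grips with 20 to 120 N. Pads are 22 mm wide; open, the fingers measure 114 mm over their backs; the gripper's body (76 mm by 85 mm) begins 54 mm behind the grasp point. The pads swing forward as they close: fully open they stand 13 mm farther back than shut.
Start: joints at [1.139, 0.521, -0.036, 1.599, 0.021, 1.021, -0.113], TCP at [0.221, -0.585, 0.245] pointing down, gripper open.
Joint ranges: [-2.91, 2.91], [-0.3, 2.13], [-1.5, 1.42], [0.17, 2.43], [-1.26, 4.41], [0.16, 1.93], [-2.52, 2.52]. Speed limits (rad/s): [1.89, 1.89, 2.39, 2.39, 3.01, 3.01, 3.01].

INTERFACE

Orientations are given as [roll, pitch, yaw] about the fixed x, y, z axes, in that order (R = Rz(yaw) Ry(pitch) Rx(roll)).
In Python, from workcell import monitor, optics, bot gives the robot as it stands.
- The arm moves only by the tool arm_command, never from a script. Its arguments are lists of equal length, an entry for each row: "delta_pos": the shift along the tool's x, y, z as a fraction of full scale, a list of three; "rotation": the turn, a rotation vector about the tool's x, y, z as a fraction of full scale, a list of three. In form: {"delta_pos": [[dx, dy, dz], ...], "rotation": [[wx, wy, wz], ...]}. A call has 1 to 10 rows; each row shifts and turns the pose as measured when the row begins, along the tool's axes as they then stand; what a row does not reach is not made up. Full scale, the value 1, is 30 mm for a shift and 6 degrees for a turn. A row lasts 1/10 s, in which the tool goes at most 50 mm and 8.59 degrees, less where a joint would pass 70% of its speed; a pose out of reach is approached as far as the arm can. A call with a number of a shift or a turn outside -1 to 1 is refused whole. A call with a gripper value outside its range is refused whole. "gripper" is the closure, from -1 (fully open) to 1 (shut), so that 0 is half open, set as the call begins (left out, the last holds). The fingers move at their own pace and stop on an object; "grip_force" is the grip in N (left out, the last holds). Time passes only in rows, so rows that do not move let the fingers close. It gives the time, the measured TCP pose, the force and the opening at its end, in the units of the state.
- monitor.observe(): the state, without advancing time (a new reading comes with each control period).
- optics.grab_frame(name): name is "side" or "top"; returns the picture (420x560x3 uint8, red, green, blue); there is no depth.
- optics.camera_params(name): a dict with "fx", "fy", "cx", "cy" (pixels), "origin" and "rotation" of the camera in the world. Camera axes: x right, y down, z forward; pixel columns grow to the right and rows downward; lengths in m; the calibration is good to about 2 mm. A picture is of the moment at which its call begins. camera_params takes no time and is no camera call.
- bot.job_done(): hands the job in, once; it reports no verdict.
The state is a dict: "clock": time; "qpos": joint angles; "qd": joint speeds; "joint_efforts": joint torques, N m; "position": TCP position; "tool_rot": TCP orientation; "force": force on the tool from outside, world axes, zero at the start; "moment": the same for the moment, N m; "grip_width": finger opening in m.
Only numpy, scipy, OpenCV 4.12 (cv2) and the standard library are available. Lean on these libraries where they do the work, as an engineer would, in place of code of your own. Each camera call takes 0.05 s, during which the arm holds its last target. There are 200 camera calls.

TASK

Put the long cardboard plan box away in the low wooden bay by pushing it along the desk with the fingertips: angle it so that the end on the brass post's side goes in past the post first, then swing the other end in, until the box lies between the two cheeks and flush along the back rail. Only push it from outside: never take it between the fingers, lift it or tip it; leave the plan weight, the loupe and the tumbler where they are, and finish clear of everything.

Things in the scene. Friction and masses are not known exactly. Their poses are not given: they have to be found in the camera images.
- plan_box: Loose, closed, rigid square-section cardboard box, 260 mm long (its y axis), 40 mm wide (x) and 40 mm high (z); about 0.2 to 0.45 kg; its flat underside slides on the desk. Origin: centre of its underside, z up. It starts in front of the bay (on the robot's side), roughly parallel to it, at most 0.25 rad askew; the blue-capped end is always the +y end.
- blue_end (a point): Centre of the box's blue-capped end face (+y end), 20 mm above its underside and 130 mm from its middle.
- plain_end (a point): Centre of the box's plain cardboard end face (-y end), 20 mm above its underside and 130 mm from its middle.
- bay: Low pale hardwood bay fixed to the desk, open above and towards the robot; its floor is the bare desk with a flat grey lining. Origin: on the desk, middle of the back rail's inner face. x points away from the robot through the rail, y along it to the robot's left, z up. Rail: 18 mm thick, 45 mm high. The box home in the bay has its middle at x = -20 mm in this frame.
- cheek_left (a point): Top front corner, on the inner face, of the bay's left end cheek: 45 mm before the rail's inner face, 155 mm left (+y) of the bay's middle, 45 mm high. The cheek is 18 mm thick and runs from here back to the rail. The bay is 310 mm wide inside.
- cheek_right (a point): The same corner of the right end cheek, 155 mm to the right (-y) of the bay's middle.
- post: Rigid brass post, 22 mm in diameter and 60 mm high, fixed upright to the desk before the mouth of the bay. Origin: centre of its foot. In the bay's frame it stands at x = -73 mm (62 mm clear between it and the rail) and y = +90 or -90 mm, give or take 6 mm: left or right differs from run to run.
- empty_socket: The other, empty place for the post: a flat dark disc 34 mm across, flush with the desk, that the box slides over. Origin: its centre.
- plan_weight: Loose brass plan weight with a knob, 48 mm in diameter, 42 mm high; origin: centre of its underside. To be left alone.
- loupe: Loose black loupe, 46 mm in diameter, 34 mm high; origin: centre of its underside. To be left alone.
- tumbler: Loose closed steel tumbler, 72 mm in diameter, 170 mm high; origin: centre of its underside. To be left alone.
Mind the look-alikes: they are no part of the job. Leave any purple or red look-alike of the post alone.

How it is judged:
By the outcome, as a careful person would: the job done as asked, in the order asked, and still so for the second after the job is handed in, with the robot touching nothing.
It also fails if it takes over 67 s, if anything falls off the work surface, if the arm or the gripper's body presses on something with over 40 N, if the wrist force passes 120 N, or if a joint passes its speed limit or range.

## Working session

There is one attempt and no reset: what is moved stays moved. The work goes in short steps, Python scripts to look and compute and a tool call to move; the robot and the scene stay as the last step left them, time stands still between calls to the robot, and variables do not carry over. Pictures are saved under pics/ and viewed, about 8 in all and at most 12, crops included, and the job is handed in when it is done.

Besides the shell and the picture viewer there is one more tool, called after "Emit:" by a JSON object that holds its "api" and its "payload", one argument or row to a line. arm_command: Moves the arm, as the interface text tells. Its arguments: {"type":"object","properties":{"delta_pos":{"type":"array","items":{"type":"array","items":{"type":"number"}}},"rotation":{"type":"array","items":{"type":"array","items":{"type":"number"}}},"gripper":{"type":"number"},"grip_force":{"type":"number"}},"required":["delta_pos","rotation"]}

```bash
mkdir -p pics
cat > h.py <<'E'
import numpy as np, cv2
from workcell import monitor, optics, bot
def cam(n):
    p=optics.camera_params(n); return p,np.array(p["origin"]),np.array(p["rotation"])
def ray(n,u,v,z):
    p,o,R=cam(n); d=R@np.array([(u-p["cx"])/p["fx"],(v-p["cy"])/p["fy"],1]); return o+d*(z-o[2])/d[2]
def proj(n,X):
    p,o,R=cam(n); c=R.T@(np.array(X)-o); return c[0]/c[2]*p["fx"]+p["cx"],c[1]/c[2]*p["fy"]+p["cy"]
def snap(n,f,crop=None,s=1):
    a=optics.grab_frame(n)[:,:,::-1].copy()
    if crop: x0,y0,x1,y1=crop; a=a[y0:y1,x0:x1]
    if s!=1: a=cv2.resize(a,None,fx=s,fy=s,interpolation=cv2.INTER_CUBIC)
    cv2.imwrite("pics/"+f,a)
E
python3 - <<'E'
from h import *
for n in("top","side"): 
    snap(n,n+"0.png",None,1.4); print(optics.camera_params(n))
print(monitor.observe())
E
```

```text
{'fx': 434.28921085812345, 'fy': 434.28921085812345, 'cx': 282.1922016839348, 'cy': 215.95026385022447, 'origin': array([0.51741311, 0.01989052, 1.26207052]), 'rotation': array([-3.09041534e+00,  2.91749356e-03, -1.58216125e+00])}
{'fx': 528.9824702390777, 'fy': 528.9824702390777, 'cx': 282.16297595165173, 'cy': 211.2154719904947, 'origin': array([0.50627456, 1.11818889, 0.84655669]), 'rotation': array([-2.18786461, -0.01114487, -3.05507649])}
{'clock': 0.1, 'qpos': array([ 1.13883778,  0.52194413, -0.03629668,  1.59994882,  0.0212119 ,
        1.02109898, -0.11281279]), 'qd': array([-0.00191241, -0.00018211, -0.00042563,  0.0001171 , -0.00087706,
       -0.00015216,  0.00138795]), 'joint_efforts': array([ 3.68145280e-03, -9.28479123e+01,  1.98387511e+00, -3.70530510e+01,
        1.81226752e-02,  5.31159065e-03,  7.39268853e-05]), 'position': array([ 0.2210478 , -0.58429834,  0.24479082]), 'tool_rot': array([-1.47565256,  1.56978213,  2.02765438]), 'force': array([ 0.18883874, -0.47956182, -0.34410622]), 'moment': array([0.01313768, 0.02813085, 0.00329007]), 'grip_width': 0.08553328797556549}
```

View pics/top0.png

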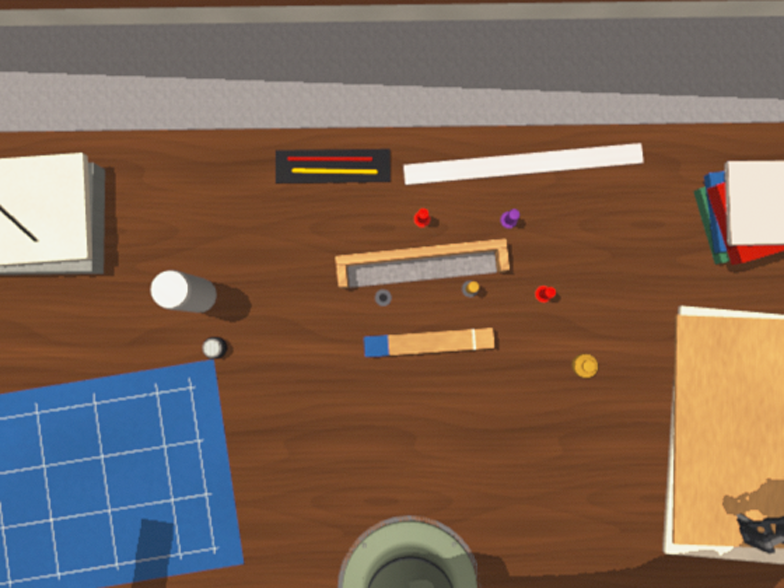

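View pics/side0.png

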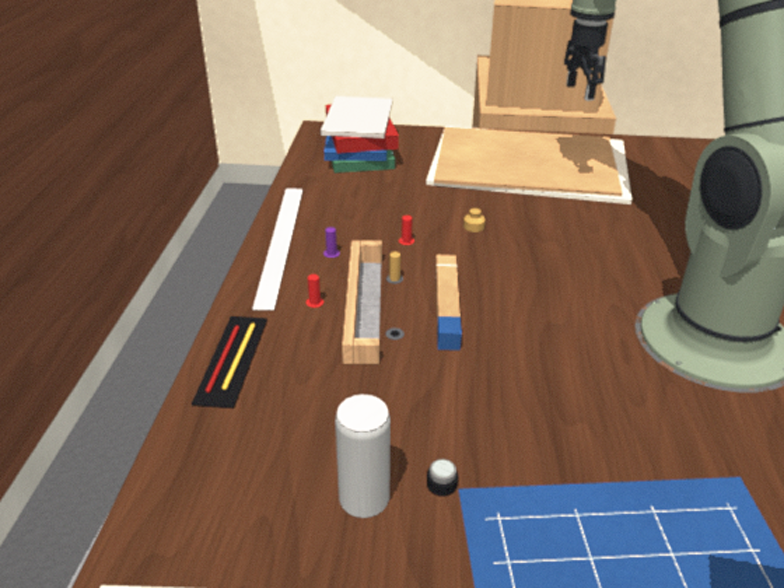

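Top view at 1.4×. The candidates for the post are:
- **Brass cylinder** at (472,288), which has the grey base.
- **Red look-alikes** at (422,217) and (545,293), and a **purple look-alike** at (510,217).
- **Plan weight** at (586,366), brass with a knob.
- **Dark disc** at (383,298), which is the empty socket.

I choose the brass one at (472,288). It's on the robot's right, so the plain end goes in first. The box spans (365..494, 330..356) with the blue end on the left. Next is one close crop to check this.

```bash
sed -i 's/R=*np.array(p\["rotation"\])//' h.py
python3 - <<'E'
s=open('h.py').read()
s=s.replace('return p,np.array(p["origin"]),','return p,np.array(p["origin"]),Rm(p["rotation"])')
s=s.replace('Rm(p["rotation"])np.array(p["rotation"])','Rm(p["rotation"])')
s=s.replace('def cam','from scipy.spatial.transform import Rotation as Ro\ndef Rm(r): return Ro.from_euler("xyz",r).as_matrix()\ndef cam',1)
open('h.py','w').write(s)
E
sed -n 1,9p h.py
python3 - <<'E'
from h import *
snap("top","c1.png",(225,160,415,280),4)
print(np.round(Rm(monitor.observe()["tool_rot"]),3))
for u,v in((472,288),(586,366),(340,286)): print(ray("top",u/1.4,v/1.4,0.04))
E
```

```text
import numpy as np, cv2
from workcell import monitor, optics, bot
from scipy.spatial.transform import Rotation as Ro
def Rm(r): return Ro.from_euler("xyz",r).as_matrix()
def cam(n):
    p=optics.camera_params(n); return p,np.array(p["origin"]),Rm(p["rotation"])
def ray(n,u,v,z):
    p,o,R=cam(n); d=R@np.array([(u-p["cx"])/p["fx"],(v-p["cy"])/p["fy"],1]); return o+d*(z-o[2])/d[2]
def proj(n,X):
[[-0.     0.354 -0.935]
 [ 0.001 -0.935 -0.354]
 [-1.    -0.001  0.   ]]
[ 0.60716417 -0.13253646  0.04      ]
[ 0.44814879 -0.35765411  0.04      ]
[0.61428676 0.13337757 0.04      ]
```

View pics/c1.png

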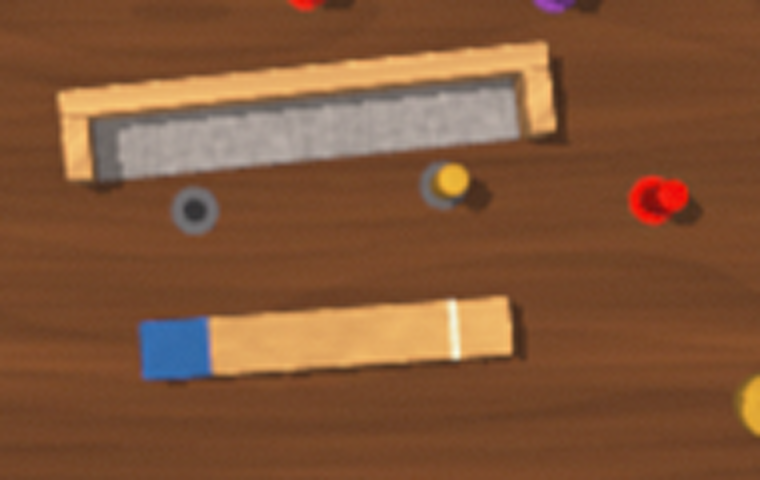

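The crop confirms it. Brass post top is at (453,180), with the foot on a grey ring. Box top corners are (140,322), (145,381), (513,355) and (507,297). Cheek inner front corners are (94,180) and (526,136).

```bash
cat >> h.py <<'E'
def c1(u,v,z): return ray("top",225+u/4-.375,160+v/4-.375,z)[:2]
E
python3 - <<'E'
from h import *
b=[c1(*p,.04) for p in((140,322),(145,381),(513,355),(507,297))]
cl=c1(94,180,.045); cr=c1(526,136,.045); rl=c1(94,118,.045); rr=c1(522,73,.045)
post=c1(453,180,.06); sock=c1(195,211,0)
print("box",np.round(b,4)); ce=np.mean(b,0); ax=(b[0]+b[1]-b[2]-b[3])/2
print("centre",ce,"len",np.linalg.norm(ax),"ang",np.arctan2(-ax[0],ax[1]))
print("cheeks",cl,cr,np.linalg.norm(cl-cr),rl,rr)
y=(cl-cr)/np.linalg.norm(cl-cr); x=np.array([y[1],-y[0]])
o=(cl+cr)/2+.045*x; print("bay o",o,"(rail",(rl+rr)/2,") yaw",np.arctan2(-y[0],y[1]))
f=lambda p:np.round([(p-o)@x,(p-o)@y],4)
for n,p in(("post",post),("sock",sock),("boxc",ce),*[("corner",q) for q in b]): print(n,p,f(p))
E
```

```text
box [[ 0.5128  0.0869]
 [ 0.4714  0.0838]
 [ 0.4867 -0.1745]
 [ 0.5274 -0.1711]]
centre [ 0.49955422 -0.04372677] len 0.2585960404001064 ang 0.05780769017023757
cheeks [0.6127626  0.11811123] [ 0.64025653 -0.1858779 ] 0.3052299335686163 [0.65652055 0.11778955] [ 0.68483148 -0.18395612]
bay o [ 0.67132664 -0.02982991] (rail [ 0.67067602 -0.03308328] ) yaw 0.09019837611693614
post [ 0.60870092 -0.13212616] [-0.0716 -0.0962]
sock [0.59281402 0.04838702] [-0.0711  0.085 ]
boxc [ 0.49955422 -0.04372677] [-0.1723  0.0016]
corner [0.51275958 0.08692883] [-0.1474  0.1306]
corner [0.47140833 0.08378172] [-0.1889  0.1312]
corner [ 0.48667946 -0.17451538] [-0.1969 -0.1275]
corner [ 0.52736949 -0.17110223] [-0.1561 -0.1277]
```

Emit:
{"api": "arm_command", "payload": {
  "delta_pos": [
    [0, 0, 0],
    [0, 0, 0],
    [0, 0, 0],
    [0, -0.9, -0.9],
    [0, -0.95, -0.9],
    [0, -0.95, -0.9],
    [0, -0.95, -0.9],
    [0, -0.95, -0.9],
    [0, -0.95, -0.9],
    [0, -0.95, -0.9]
  ],
  "rotation": [
    [0.86, 0, 0],
    [0.86, 0, 0],
    [0.86, 0, 0],
    [0, 0, 0],
    [0, 0, 0],
    [0, 0, 0],
    [0, 0, 0],
    [0, 0, 0],
    [0, 0, 0],
    [0, 0, 0]
  ],
  "gripper": 1,
  "grip_force": 20
}}

```text
clock: 1.15
position: [0.3946, -0.3676, 0.2423]
tool_rot: [-0.585, 1.566, 2.627]
force: [0.9, 0.3, 0.3]
grip_width: -0.0
```

```bash
cat >> h.py <<'E'
O=np.array([.6713,-.0298]); A=.09
BX=np.array([np.cos(A),np.sin(A)]); BY=np.array([-np.sin(A),np.cos(A)])
def bay(p): p=np.array(p)[:2]-O; return np.array([p@BX,p@BY])
def world(b): return O+b[0]*BX+b[1]*BY
def go(b,z):  # units of the move (tool axes) to reach bay-frame b, height z
    s=monitor.observe(); R=Rm(s["tool_rot"]); w=np.append(world(b),z)
    print("t",s["clock"],"bay",np.round(bay(s["position"]),4),"z",round(s["position"][2],4),"F",np.round(s["force"],1),"q",np.round(s["qpos"],2))
    print("yaw err deg",np.round(np.degrees(np.arctan2(*(R[:2,2]@np.c_[BY,-BX]))),2), "units",np.round(R.T@(w-s["position"])/.03,2))
E
python3 -c "
from h import *
go(bay([.507,-.22]),.245)"
```

```text
t 1.15 bay [-0.306  -0.3116] z 0.2423 F [0.9 0.3 0.3] q [ 0.66  0.39 -0.03  1.83  0.01  0.93 -0.87]
yaw err deg 1.11 units [-0.09 -4.64 -4.08]
```

Emit:
{"api": "arm_command", "payload": {
  "delta_pos": [
    [0, -0.95, -0.85],
    [0, -0.95, -0.85],
    [0, -0.95, -0.85],
    [0, -0.95, -0.85],
    [0.5, -0.8, -0.7],
    [1, 0, 0],
    [1, 0, 0],
    [1, 0, 0],
    [1, 0, 0],
    [0.7, 0, 0]
  ],
  "rotation": [
    [0, 0, 0],
    [0, 0, 0],
    [0, 0, 0],
    [0, 0, 0],
    [0, 0, 0],
    [0, 0, 0],
    [0, 0, 0],
    [0, 0, 0],
    [0, 0, 0],
    [0, 0, 0]
  ]
}}

```text
clock: 2.15
position: [0.5164, -0.2071, 0.083]
tool_rot: [-2.28, 1.567, 0.942]
force: [0.1, 0.3, 0.3]
grip_width: -0.0
```

```bash
python3 -c "
from h import *
go(bay([.507,-.22]),.028)"
```

```text
t 2.15 bay [-0.1702 -0.1626] z 0.083 F [0.1 0.3 0.3] q [ 0.33  0.64 -0.08  1.9   0.07  0.6  -1.28]
yaw err deg 0.55 units [1.83 0.41 0.35]
```

Emit:
{"api": "arm_command", "payload": {
  "delta_pos": [
    [0.3, 0.4, 0.35],
    [0.9, 0, 0],
    [0.6, 0, 0],
    [0, 0, 0],
    [0, -0.5, 0],
    [0, -0.5, -0.02],
    [0, -0.4, 0],
    [0, -0.4, 0]
  ],
  "rotation": [
    [0, 0, 0],
    [0, 0, 0],
    [0, 0, 0],
    [0, 0, 0],
    [0, 0, 0],
    [0, 0, 0],
    [0, 0, 0],
    [0, 0, 0]
  ]
}}

```text
clock: 2.95
position: [0.5004, -0.1665, 0.028]
tool_rot: [-2.089, 1.568, 1.13]
force: [1.3, -0.9, -1.2]
grip_width: 0.0
```

```bash
python3 -c "
from h import *
go(bay([.507,-.108]),.028)"
```

```text
t 2.95 bay [-0.1825 -0.1208] z 0.028 F [ 1.3 -0.9 -1.2] q [ 0.25  0.71 -0.05  1.99  0.08  0.44 -1.35]
yaw err deg 0.74 units [ 0.   -1.93 -0.37]
```

Emit:
{"api": "arm_command", "payload": {
  "delta_pos": [
    [0, -0.3, -0.1],
    [0, -0.4, -0.1],
    [0, -0.4, -0.05],
    [0, -0.4, -0.05],
    [0, -0.4, 0],
    [0, 0, 0]
  ],
  "rotation": [
    [0, 0, 0],
    [0, 0, 0],
    [0, 0, 0],
    [0, 0, 0],
    [0, 0, 0],
    [0, 0, 0]
  ]
}}

```text
clock: 3.55
position: [0.5061, -0.1006, 0.0292]
tool_rot: [-2.418, 1.567, 0.805]
force: [0.5, -0.0, -0.2]
grip_width: 0.0
```

```bash
cat >> h.py <<'E'
def blue():
    a=optics.grab_frame("top").astype(int); m=((a[:,:,2]>110)&(a[:,:,0]<80)&(a[:,:,2]-a[:,:,0]>60)).astype(np.uint8)
    m[:, :200]=0; m[:130]=0; m[300:]=0; m[:,420:]=0
    n,l,st,c=cv2.connectedComponentsWithStats(m)
    i=1+np.argmax(st[1:,4]); r=cv2.minAreaRect(np.argwhere(l==i)[:,::-1].astype(np.float32))
    return c[i],st[i],r
E
python3 -c "
from h import *
go(bay([.507,-.108]),.028)
snap('top','c2.png',(225,160,415,280),4)
print(blue())"
```

```text
t 3.55 bay [-0.1709 -0.0557] z 0.0292 F [ 0.5 -0.  -0.2] q [ 0.11  0.69 -0.04  2.02  0.06  0.42 -1.46]
yaw err deg 0.5 units [ 0.04  0.25 -0.01]
(array([236.62222222, 247.90666667]), array([229, 241,  17,  15, 225], dtype=int32), ((236.577880859375, 247.8565673828125), (14.123575210571289, 15.843754768371582), 84.80557250976562))
```

View pics/c2.png

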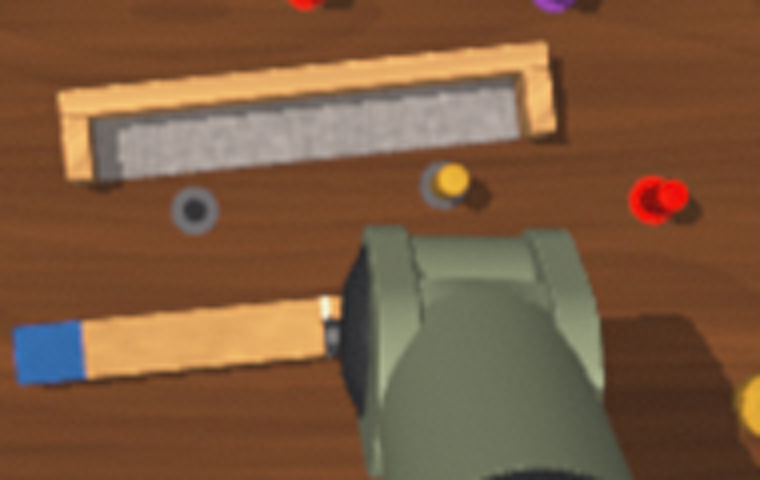

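Emit:
{"api": "arm_command", "payload": {
  "delta_pos": [
    [0, 0.8, 0],
    [-0.5, 0.2, 0.3],
    [-1, 0, 0.5],
    [-1, -0.6, 0.8],
    [0, -1, 0.3],
    [0, -1, 0.2],
    [0, -1, 0.2],
    [0.2, -0.8, 0.1],
    [0.8, 0, 0]
  ],
  "rotation": [
    [0, 0, 0],
    [0, 0, 0],
    [0, 0, 0],
    [0, 0, 0],
    [0, 0, 0],
    [0, 0, 0],
    [0, 0, 0],
    [0, 0, 0],
    [0, 0, 0]
  ]
}}

```text
clock: 4.55
position: [0.4252, -0.011, 0.0784]
tool_rot: [3.13, 1.562, 0.055]
force: [0.9, 0.2, -1.7]
grip_width: 0.0001
```

```bash
python3 -c "
from h import *
go((-.225,.038),.028)
b=[c1(13,327,.04),c1(19,386,.04)];m=(b[0]+b[1])/2
y=-.0+.07; d=np.array([-np.sin(y),np.cos(y)]); c=m-.13*d; print('blue',m,bay(m),'centre',bay(c),'plain',bay(m-.26*d))"
```

```text
t 4.55 bay [-0.2434  0.0408] z 0.0784 F [ 0.9  0.2 -1.7] q [-0.08  0.51 -0.04  2.24  0.05  0.38 -1.67]
yaw err deg 1.36 units [ 1.69  0.08 -0.6 ]
blue [0.48958654 0.17419103] [-0.1626436   0.21949756] centre [-0.16524342  0.08952356] plain [-0.16784325 -0.04045044]
```

Emit:
{"api": "arm_command", "payload": {
  "delta_pos": [
    [0.9, 0, 0],
    [0.7, 0, 0],
    [0.1, 0, 0],
    [0, 0, -0.6],
    [0, 0, -0.5],
    [0, 0, -0.4],
    [0, 0, -0.4],
    [0, 0, -0.4],
    [0, 0, -0.4],
    [0, 0, -0.3]
  ],
  "rotation": [
    [0, 0, 0],
    [0, 0, 0],
    [0, 0, 0],
    [0, 0, 0],
    [0, 0, 0],
    [0, 0, 0],
    [0, 0, 0],
    [0, 0, 0],
    [0, 0, 0],
    [0, 0, 0]
  ]
}}

```text
clock: 5.55
position: [0.518, -0.011, 0.03]
tool_rot: [2.786, 1.563, -0.297]
force: [-1.0, 0.6, -0.6]
grip_width: 0.0002
```

```bash
cat >> h.py <<'E'
def boxpose():
    # blue cap (40x~49 top) seen from above: min-area rectangle at z=.04
    c,st,r=blue(); P=np.array([bay(ray("top",u,v,.04)) for u,v in cv2.boxPoints(r)])
    e=[P[1]-P[0],P[2]-P[1]]; 
    y=max(e,key=lambda q:abs(q[1])); y=y*np.sign(y[1]); th=np.arctan2(-y[0],y[1]); return P.mean(0),np.round(np.linalg.norm(e,axis=1),3),th,st[4]
E
python3 -c "
from h import *
go((-.122,.038),.028); print(boxpose())"
```

```text
t 5.55 bay [-0.151   0.0326] z 0.03 F [-1.   0.6 -0.6] q [-0.07  0.69 -0.03  2.02  0.06  0.42 -1.66]
yaw err deg 1.81 units [ 0.07 -0.21 -0.96]
(array([-0.15350681,  0.1944195 ]), array([0.044, 0.039]), np.float64(0.2204576867107295), np.int32(225))
```

Emit:
{"api": "arm_command", "payload": {
  "delta_pos": [
    [0, 0, -0.3],
    [0, 0, -0.3],
    [0, 0, -0.3],
    [0, 0, -0.1],
    [0, 0, 0]
  ],
  "rotation": [
    [0, 0, 0],
    [-0.1, 0, 0],
    [-0.1, 0, 0],
    [0, 0, 0],
    [0, 0, 0]
  ]
}}

```text
clock: 6.1
position: [0.5513, -0.0095, 0.0311]
tool_rot: [2.788, 1.562, -0.273]
force: [-0.7, -0.3, 0.2]
grip_width: 0.0001
```

```bash
python3 -c "
from h import *
go((-.122,.038),.028); print(boxpose())"
```

```text
t 6.1 bay [-0.1177  0.0311] z 0.0311 F [-0.7 -0.3  0.2] q [-0.06  0.72 -0.04  1.93  0.06  0.48 -1.64]
yaw err deg 0.54 units [ 0.1  -0.23  0.15]
(array([-0.14740708,  0.18877563]), array([0.045, 0.039]), np.float64(0.39864856815266997), np.int32(223))
```

Emit:
{"api": "arm_command", "payload": {
  "delta_pos": [
    [0, 0, 0.6],
    [-0.5, 0, 0.6],
    [-1, 0, 0.2],
    [-1, -0.5, 0],
    [0, -1, 0.1],
    [0, -1, 0.1],
    [0, -1, 0.1],
    [0, -1, 0.1],
    [0, -1, 0.1],
    [0, -1, 0.1]
  ],
  "rotation": [
    [0, 0, 0],
    [0, 0, 0],
    [0, 0, 0],
    [0, 0, 0],
    [0, 0, 0],
    [0, 0, 0],
    [0, 0, 0],
    [0, 0, 0],
    [0, 0, 0],
    [0, 0, 0]
  ]
}}

```text
clock: 7.15
position: [0.4705, 0.1822, 0.1079]
tool_rot: [2.703, 1.562, -0.367]
force: [0.8, -0.6, 0.6]
grip_width: 0.0001
```

```bash
python3 -c "
from h import *
go((-.172,.246),.028)"
```

```text
t 7.15 bay [-0.1809  0.2292] z 0.1079 F [ 0.8 -0.6  0.6] q [-0.47  0.54 -0.02  2.03  0.03  0.57 -2.02]
yaw err deg 1.03 units [ 2.66 -0.58 -0.26]
```

Emit:
{"api": "arm_command", "payload": {
  "delta_pos": [
    [0, -0.6, -0.25],
    [0, 0, 0],
    [0.6, 0, 0],
    [0.9, 0, 0],
    [0.9, 0, 0],
    [0.3, 0, 0]
  ],
  "rotation": [
    [0, 0, 0],
    [-0.9, 0, 0],
    [-0.9, 0, 0],
    [-0.9, 0, 0],
    [-0.9, 0, 0],
    [-0.3, 0, 0]
  ]
}}

```text
clock: 7.75
position: [0.4756, 0.2079, 0.0262]
tool_rot: [2.737, 1.56, 0.098]
force: [-0.2, -0.3, 0.1]
grip_width: 0.0002
```

```bash
python3 -c "
from h import *
go((-.172,.246),.028); print(boxpose())
snap('top','c3.png',(185,150,375,280),4)"
```

```text
t 7.75 bay [-0.1735  0.2543] z 0.0262 F [-0.2 -0.3  0.1] q [-0.45  0.7  -0.11  2.02  0.18  0.42 -1.77]
yaw err deg -23.68 units [-0.06  0.27  0.07]
(array([-0.14605728,  0.18643452]), array([0.039, 0.039]), np.float64(0.39864876809870475), np.int32(151))
```

View pics/c3.png

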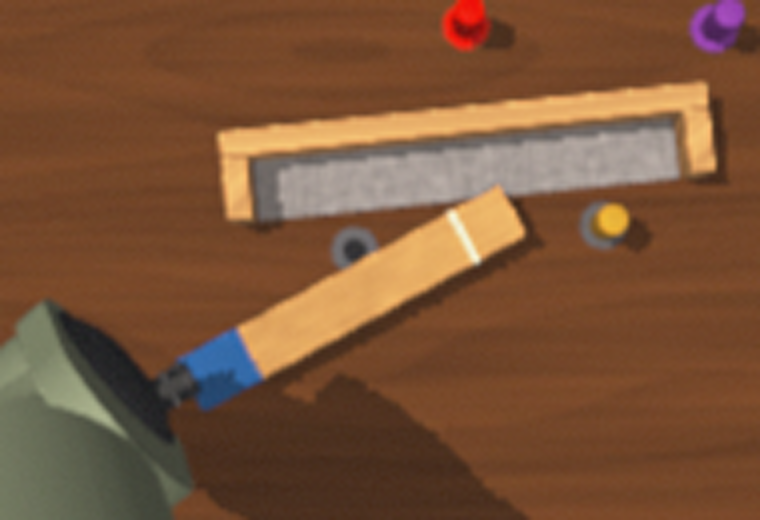

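Emit:
{"api": "arm_command", "payload": {
  "delta_pos": [
    [0, 0.5, 0],
    [0, 0.4, 0],
    [0, 0.4, 0],
    [0, 0.4, 0],
    [0, 0.4, 0],
    [0, 0.3, 0],
    [0, 0.2, 0],
    [0, 0, 0]
  ],
  "rotation": [
    [0, 0, 0],
    [0, 0, 0],
    [0, 0, 0],
    [0, 0, 0],
    [0, 0, 0],
    [0, 0, 0],
    [0, 0, 0],
    [0, 0, 0]
  ]
}}

```text
clock: 8.65
position: [0.5173, 0.135, 0.0322]
tool_rot: [2.806, 1.554, 0.154]
force: [-0.1, 0.0, -0.8]
grip_width: 0.0
```

```bash
python3 -c "
from h import *
go((-.172,.246),.028); print(boxpose())
snap('top','c4.png',(185,150,375,280),4)"
```

```text
t 8.65 bay [-0.1386  0.178 ] z 0.0322 F [-0.1  0.  -0.8] q [-0.27  0.7  -0.13  1.98  0.2   0.45 -1.63]
yaw err deg -22.92 units [ 0.12 -2.52  0.15]
(array([-0.13228683,  0.12031815]), array([0.005, 0.006]), np.float64(0.3623733441346049), np.int32(6))
```

View pics/c4.png

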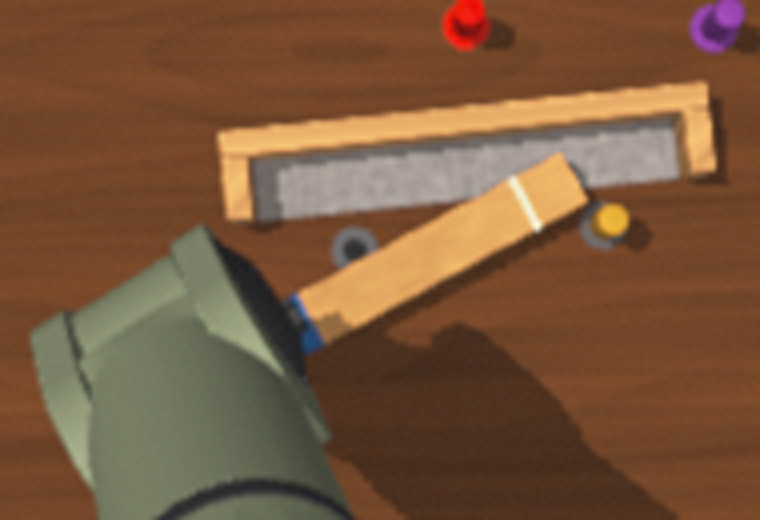

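Emit:
{"api": "arm_command", "payload": {
  "delta_pos": [
    [0.05, 0.4, 0],
    [0.05, 0.4, 0],
    [0, 0.3, 0],
    [0, 0.2, 0],
    [0, 0, 0]
  ],
  "rotation": [
    [0, 0, 0],
    [0, 0, 0],
    [0, 0, 0],
    [0, 0, 0],
    [0, 0, 0]
  ]
}}

```text
clock: 9.25
position: [0.5366, 0.0996, 0.0289]
tool_rot: [2.852, 1.555, 0.204]
force: [0.4, -0.1, 0.7]
grip_width: -0.0002
```

```bash
python3 -c "
from h import *
go((-.172,.246),.028)
snap('top','c5.png',(185,150,375,280),4)"
```

```text
t 9.25 bay [-0.1226  0.141 ] z 0.0289 F [ 0.4 -0.1  0.7] q [-0.19  0.72 -0.14  1.95  0.21  0.47 -1.56]
yaw err deg -23.08 units [ 0.01 -3.87  0.14]
```

View pics/c5.png

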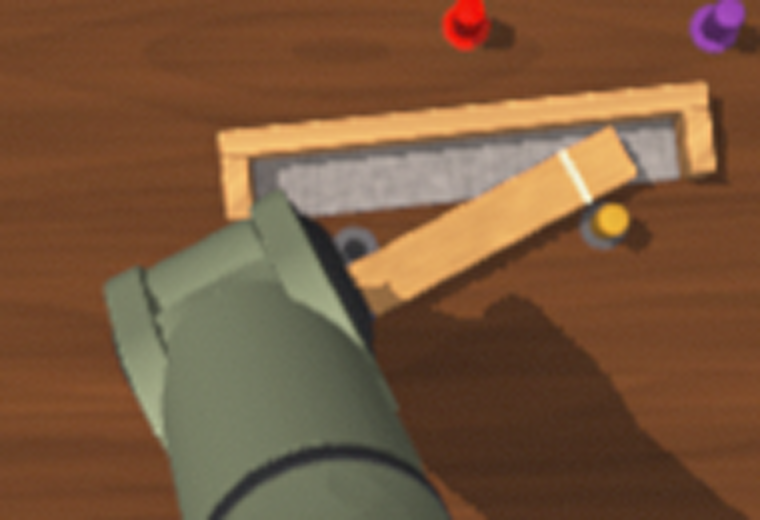

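Emit:
{"api": "arm_command", "payload": {
  "delta_pos": [
    [0, -0.7, 0],
    [-1, -0.2, 0.2],
    [-1, 0, 0.6],
    [-0.5, 0.4, 0.8],
    [0, 0.9, 0.5],
    [0.5, 0.8, 0],
    [1, 0, 0]
  ],
  "rotation": [
    [0, 0, 0],
    [0, 0, 0],
    [0, 0, 0],
    [0, 0, 0],
    [0, 0, 0],
    [0, 0, 0],
    [0, 0, 0]
  ]
}}

```text
clock: 10.0
position: [0.4972, 0.0388, 0.0629]
tool_rot: [2.82, 1.549, 0.176]
force: [0.7, 0.9, -0.9]
grip_width: 0.0001
```

```bash
python3 -c "
from h import *
go((-.16,.087),.028);print(boxpose())"
```

```text
t 10.0 bay [-0.1673  0.084 ] z 0.0629 F [ 0.7  0.9 -0.9] q [-0.08  0.61 -0.16  2.07  0.21  0.45 -1.46]
yaw err deg -23.33 units [ 1.17 -0.   -0.24]
(array([-0.1036024 ,  0.11038765]), array([0.044, 0.02 ]), np.float64(0.36287602972612065), np.int32(112))
```

Emit:
{"api": "arm_command", "payload": {
  "delta_pos": [
    [0.9, 0, 0],
    [0.25, 0, 0],
    [0, 0, -0.5],
    [0, 0, -0.5],
    [0, 0.12, -0.3],
    [0, 0.12, -0.3],
    [0, 0.12, -0.3],
    [0, 0, 0]
  ],
  "rotation": [
    [0, 0, 0],
    [0, 0, 0],
    [0, 0, 0],
    [0, 0, 0],
    [0, 0, 0],
    [0, 0, 0],
    [0, 0, 0],
    [0, 0, 0]
  ]
}}

```text
clock: 10.85
position: [0.5508, 0.0609, 0.0262]
tool_rot: [2.946, 1.559, 0.306]
force: [0.1, 0.6, 0.2]
grip_width: 0.0003
```

```bash
python3 -c "
from h import *
go((-.16,.087),.028);print(boxpose())
snap('top','c6.png',(185,150,375,280),4)"
```

```text
t 10.85 bay [-0.1119  0.1012] z 0.0262 F [0.1 0.6 0.2] q [-0.11  0.73 -0.15  1.93  0.21  0.48 -1.47]
yaw err deg -23.61 units [-0.08 -0.21  1.66]Traceback (most recent call last):
  File "<string>", line 3, in <module>
    go((-.16,.087),.028);print(boxpose())
                               ~~~~~~~^^
  File "h.py", line 33, in boxpose
    c,st,r=blue(); P=np.array([bay(ray("top",u,v,.04)) for u,v in cv2.boxPoints(r)])
           ~~~~^^
  File "h.py", line 29, in blue
    i=1+np.argmax(st[1:,4]); r=cv2.minAreaRect(np.argwhere(l==i)[:,::-1].astype(np.float32))
        ~~~~~~~~~^^^^^^^^^^
    return _wrapfunc(a, 'argmax', axis=axis, out=out, **kwds)
    return bound(*args, **kwds)
ValueError: attempt to get argmax of an empty sequence
```

Emit:
{"api": "arm_command", "payload": {
  "delta_pos": [
    [0, 0, 0.6],
    [-0.8, 0, 0.3],
    [-1, -0.5, 0],
    [-0.8, -1, 0],
    [0, -1, 0],
    [0, -1, 0],
    [0, -0.5, -0.2]
  ],
  "rotation": [
    [0, 0, 0],
    [0, 0, 0],
    [0, 0, 0],
    [0, 0, 0],
    [0, 0, 0],
    [0, 0, 0],
    [0, 0, 0]
  ]
}}

```text
clock: 11.6
position: [0.468, 0.1535, 0.1065]
tool_rot: [2.839, 1.562, 0.192]
force: [1.2, -0.4, 0.1]
grip_width: -0.0001
```

```bash
python3 -c "
from h import *
go((-.115,.2),.028)
snap('top','c6.png',(185,150,375,280),4)
print(boxpose())"
```

```text
t 11.6 bay [-0.186   0.2009] z 0.1065 F [ 1.2 -0.4  0.1] q [-0.31  0.53 -0.17  2.06  0.17  0.56 -1.67]
yaw err deg -23.17 units [ 2.64  0.95 -2.14]
(array([-0.08012086,  0.11130941]), array([0.044, 0.039]), np.float64(0.22104510180019654), np.int32(225))
```

View pics/c6.png

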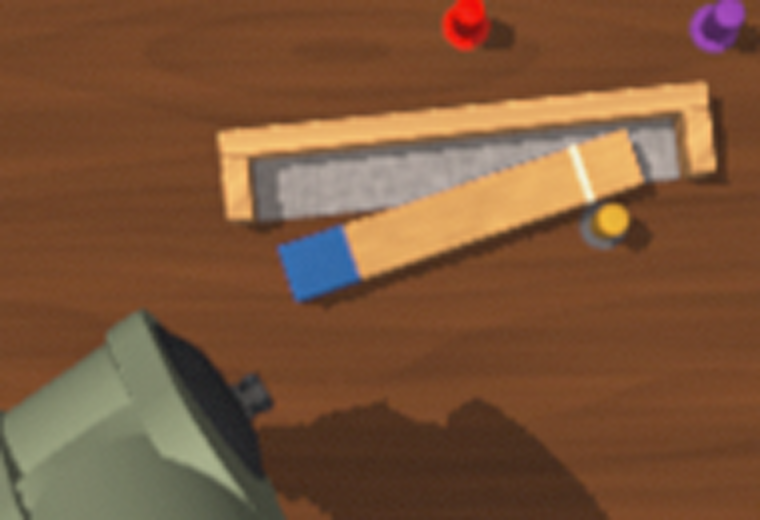

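Emit:
{"api": "arm_command", "payload": {
  "delta_pos": [
    [0, 0, 0],
    [0, 0, 0],
    [0, 0.2, -1],
    [0, 0.5, -0.9],
    [0, 0.55, -0.6],
    [0, 0.5, -0.2],
    [0.6, 0, 0],
    [0.9, 0, 0],
    [0.9, 0, 0],
    [0, 0, 0]
  ],
  "rotation": [
    [0.85, 0, 0],
    [0.85, 0, 0],
    [0, 0, 0],
    [0, 0, 0],
    [0, 0, 0],
    [0, 0, 0],
    [0, 0, 0],
    [0, 0, 0],
    [0, 0, 0],
    [0, 0, 0]
  ]
}}

```text
clock: 12.7
position: [0.564, 0.1151, 0.0329]
tool_rot: [2.416, 1.563, -0.422]
force: [-0.6, 0.6, -0.2]
grip_width: 0.0004
```

```bash
python3 -c "
from h import *
go((-.0893,.1475),.028); go((-.086,.135),.028)"
```

```text
t 12.7 bay [-0.0938  0.154 ] z 0.0329 F [-0.6  0.6 -0.2] q [-0.24  0.74 -0.1   1.87  0.14  0.53 -1.7 ]
yaw err deg -12.21 units [ 0.17  0.24 -0.1 ]
t 12.7 bay [-0.0938  0.154 ] z 0.0329 F [-0.6  0.6 -0.2] q [-0.24  0.74 -0.1   1.87  0.14  0.53 -1.7 ]
yaw err deg -12.21 units [ 0.17  0.67 -0.12]
```

Emit:
{"api": "arm_command", "payload": {
  "delta_pos": [
    [0.1, 0.2, -0.1],
    [0, 0.25, 0],
    [0, 0.25, 0],
    [0, 0, 0],
    [0, -0.6, 0],
    [-0.8, -0.3, 0.3],
    [-1, 0, 0.9],
    [-0.5, 0, 1],
    [0, 0, 1],
    [0, 0, 0.5]
  ],
  "rotation": [
    [0, 0, 0],
    [0, 0, 0],
    [0, 0, 0],
    [0, 0, 0],
    [0, 0, 0],
    [0, 0, 0],
    [0, 0, 0],
    [0, 0, 0],
    [0, 0, 0],
    [0, 0, 0]
  ]
}}

```text
clock: 13.7
position: [0.4591, 0.0851, 0.1068]
tool_rot: [2.74, 1.555, -0.102]
force: [0.6, 0.4, 0.2]
grip_width: 0.0003
```

```bash
cat >> h.py <<'E'
def corners():
    P,e,th,n=boxpose(); r=P-.1065*np.array([-np.sin(th),np.cos(th)]); print("cap",np.round(P,4),e,"th",round(th,3),n,"centre",np.round(r,4))
    for a in(-.13,.13):
        for b in(-.02,.02): print(np.round(r+a*np.array([-np.sin(th),np.cos(th)])+b*np.array([np.cos(th),np.sin(th)]),4))
E
python3 -c "
from h import *
go((-.15,.08),.028); corners()"
```

```text
t 13.7 bay [-0.2011  0.1335] z 0.1068 F [0.6 0.4 0.2] q [-0.22  0.49 -0.12  2.13  0.13  0.51 -1.71]
yaw err deg -12.04 units [ 2.66  2.08 -1.25]
cap [-0.0765  0.0952] [0.045 0.039] th 0.221 226 centre [-0.0532 -0.0087]
[-0.0442 -0.1399]
[-0.0051 -0.1311]
[-0.1012  0.1138]
[-0.0621  0.1225]
```

Emit:
{"api": "arm_command", "payload": {
  "delta_pos": [
    [0, 0, 0],
    [0, 0.6, -0.7],
    [0, 0.7, -0.8],
    [0, 0.6, -0.6],
    [0.8, 0, 0],
    [0.9, 0, 0],
    [0.8, 0, 0],
    [0.1, 0, 0]
  ],
  "rotation": [
    [1, 0, 0],
    [0, 0, 0],
    [0, 0, 0],
    [0, 0, 0],
    [0, 0, 0],
    [0, 0, 0],
    [0, 0, 0],
    [0, 0, 0]
  ]
}}

```text
clock: 14.55
position: [0.539, 0.0384, 0.0346]
tool_rot: [2.947, 1.543, -0.005]
force: [0.5, -1.1, -0.2]
grip_width: -0.0007
```

```bash
python3 -c "
from h import *
go((-.075,.088),.028)"
```

```text
t 14.55 bay [-0.1256  0.0798] z 0.0346 F [ 0.5 -1.1 -0.2] q [-0.13  0.7  -0.07  1.98  0.12  0.44 -1.68]
yaw err deg -5.76 units [ 0.27 -0.11 -1.7 ]
```

Emit:
{"api": "arm_command", "payload": {
  "delta_pos": [
    [0.2, 0, -0.3],
    [0.05, -0.1, -0.3],
    [0, -0.05, -0.3],
    [0, 0, -0.3],
    [0, 0, -0.3],
    [0, 0, -0.2],
    [0, 0, 0]
  ],
  "rotation": [
    [0, 0, 0],
    [0.15, 0, 0],
    [0.15, 0, 0],
    [0.15, 0, 0],
    [0.15, 0, 0],
    [0.15, 0, 0],
    [0, 0, 0]
  ]
}}

```text
clock: 15.25
position: [0.596, 0.0533, 0.0328]
tool_rot: [3.073, 1.538, 0.037]
force: [1.1, 0.3, -0.4]
grip_width: -0.0002
```

```bash
python3 -c "
from h import *
go((-.053,.088),.028)"
```

```text
t 15.25 bay [-0.0675  0.0895] z 0.0328 F [ 1.1  0.3 -0.4] q [-0.15  0.76 -0.06  1.83  0.09  0.53 -1.73]
yaw err deg -0.85 units [ 0.18  0.06 -0.48]
```

Emit:
{"api": "arm_command", "payload": {
  "delta_pos": [
    [0.05, 0, -0.15],
    [0.05, 0, -0.15],
    [0, 0, -0.1],
    [0, 0, -0.1],
    [0, 0, 0]
  ],
  "rotation": [
    [0, 0, 0],
    [0, 0, 0],
    [0, 0, 0],
    [0, 0, 0],
    [0, 0, 0]
  ]
}}

```text
clock: 15.75
position: [0.6112, 0.0545, 0.0298]
tool_rot: [3.057, 1.54, 0.021]
force: [-2.0, -1.0, 0.3]
grip_width: 0.0001
```

```bash
python3 -c "
from h import *
go((-.053,.088),.028)"
```

```text
t 15.75 bay [-0.0523  0.0894] z 0.0298 F [-2.  -1.   0.3] q [-0.15  0.78 -0.06  1.79  0.09  0.55 -1.73]
yaw err deg -0.85 units [0.06 0.04 0.03]
```

Near the rail at the blue end. Push until firm, then back off and look.

Emit:
{"api": "arm_command", "payload": {
  "delta_pos": [
    [0, 0, -0.12],
    [0, 0, -0.12],
    [0, 0, 0],
    [0, 0, 0.6],
    [0, 0, 1],
    [-0.9, 0, 1],
    [-1, 0, 1],
    [-0.5, 0, 0.5]
  ],
  "rotation": [
    [0, 0, 0],
    [0, 0, 0],
    [0, 0, 0],
    [0, 0, 0],
    [0, 0, 0],
    [0, 0, 0],
    [0, 0, 0],
    [0, 0, 0]
  ]
}}

```text
clock: 16.55
position: [0.4863, 0.04, 0.098]
tool_rot: [2.902, 1.551, -0.136]
force: [0.8, -0.6, -0.2]
grip_width: 0.0001
```

```bash
python3 -c "
from h import *
go((-.11,-.06),.028); corners()
snap('top','c7.png',(225,150,375,250),5)"
```

```text
t 16.55 bay [-0.178   0.0861] z 0.098 F [ 0.8 -0.6 -0.2] q [-0.16  0.53 -0.06  2.09  0.08  0.51 -1.75]
yaw err deg -0.79 units [ 2.4   4.89 -2.15]
cap [-0.0199  0.0959] [0.045 0.038] th 0.009 212 centre [-0.0188 -0.0106]
[-0.0376 -0.1408]
[ 0.0024 -0.1404]
[-0.0401  0.1192]
[-1.000e-04  1.195e-01]
```

View pics/c7.png

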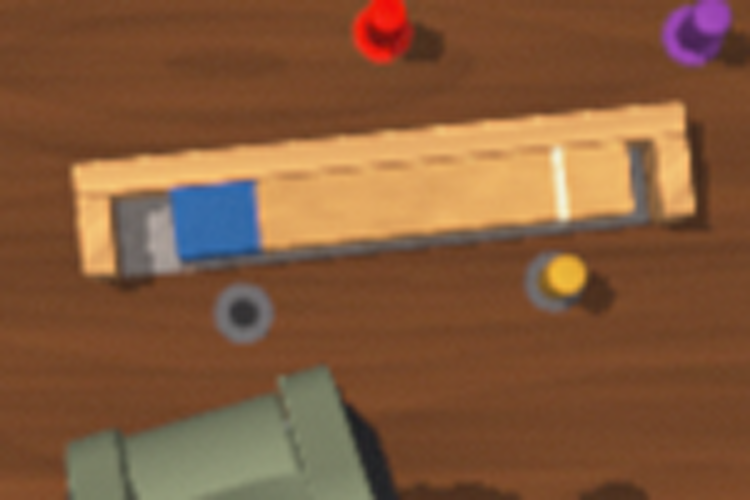

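Emit:
{"api": "arm_command", "payload": {
  "delta_pos": [
    [0, 0.9, -0.4],
    [0, 1, -0.5],
    [0, 1, -0.5],
    [0, 0.9, -0.3],
    [0.4, 0.4, -0.2],
    [0.9, 0, 0],
    [0.9, 0, 0],
    [0.1, 0, 0]
  ],
  "rotation": [
    [0, 0, 0],
    [0, 0, 0],
    [0, 0, 0],
    [0, 0, 0],
    [0, 0, 0],
    [0, 0, 0],
    [0, 0, 0],
    [0, 0, 0]
  ]
}}

```text
clock: 17.45
position: [0.5694, -0.0847, 0.0277]
tool_rot: [2.974, 1.539, -0.062]
force: [-0.4, -0.6, 0.8]
grip_width: 0.0001
```

```bash
python3 -c "
from h import *
go((-.053,-.042),.028)"
```

```text
t 17.45 bay [-0.1064 -0.0455] z 0.0277 F [-0.4 -0.6  0.8] q [ 0.09  0.74 -0.07  1.89  0.1   0.48 -1.51]
yaw err deg -0.87 units [ 0.05 -0.09 -1.78]
```

Emit:
{"api": "arm_command", "payload": {
  "delta_pos": [
    [0, -0.1, -0.5],
    [0, 0, -0.5],
    [0, 0, -0.4],
    [0, 0, -0.2],
    [0, 0, -0.15],
    [0, 0, -0.12]
  ],
  "rotation": [
    [0, 0, 0],
    [0, 0, 0],
    [0, 0, 0],
    [0, 0, 0],
    [0, 0, 0],
    [0, 0, 0]
  ]
}}

```text
clock: 18.05
position: [0.6255, -0.0755, 0.0299]
tool_rot: [2.95, 1.545, -0.087]
force: [-33.5, -1.0, 22.4]
grip_width: 0.0001
```

```bash
python3 -c "
from h import *
go((-.053,-.042),.028)"
```

```text
t 18.05 bay [-0.0497 -0.0414] z 0.0299 F [-33.5  -1.   22.4] q [ 0.07  0.8  -0.07  1.73  0.09  0.59 -1.52]
yaw err deg -0.88 units [0.06 0.02 0.11]
```

Firm against the rail. Backing off, clearing up, and checking.

Emit:
{"api": "arm_command", "payload": {
  "delta_pos": [
    [0, 0, 0.3],
    [0, 0, 0.8],
    [0, 0, 1],
    [-0.5, 0, 1],
    [-1, 0, 1],
    [-1, 0, 1],
    [-1, 0, 1],
    [-1, 0, 0],
    [-0.5, 0, 0],
    [0, 0, 0]
  ],
  "rotation": [
    [0, 0, 0],
    [0, 0, 0],
    [0, 0, 0],
    [0, 0, 0],
    [0, 0, 0],
    [0, 0, 0],
    [0, 0, 0],
    [0, 0, 0],
    [0, 0, 0],
    [0, 0, 0]
  ]
}}

```text
clock: 19.05
position: [0.4276, -0.0957, 0.1812]
tool_rot: [2.902, 1.545, -0.136]
force: [0.4, -0.4, -0.6]
grip_width: -0.0003
```

```bash
python3 -c "
from h import *
go((-.053,-.042),.028); corners()
a=optics.grab_frame('top')[150:250,225:375,::-1]; b=optics.grab_frame('side')[150:290,200:400,::-1]
a=cv2.resize(a,None,fx=4,fy=4,interpolation=2); b=cv2.resize(b,(400,280),interpolation=2)
c=np.zeros((590,720,3),np.uint8); c[:400,:600]=a; 
b=cv2.resize(optics.grab_frame('side')[165:265,225:325,::-1],(190*2,190),interpolation=2)
c[400:590,:380]=b; cv2.imwrite('pics/c8.png',c)"
```

```text
t 19.05 bay [-0.2487 -0.0437] z 0.1812 F [ 0.4 -0.4 -0.6] q [ 0.18  0.32 -0.11  2.15  0.06  0.65 -1.44]
yaw err deg -0.83 units [ 5.27  0.   -6.39]
cap [-0.0199  0.096 ] [0.045 0.038] th -0.002 213 centre [-0.02   -0.0105]
[-0.0402 -0.1405]
[-0.0002 -0.1406]
[-0.0398  0.1195]
[0.0002 0.1194]
```

View pics/c8.png

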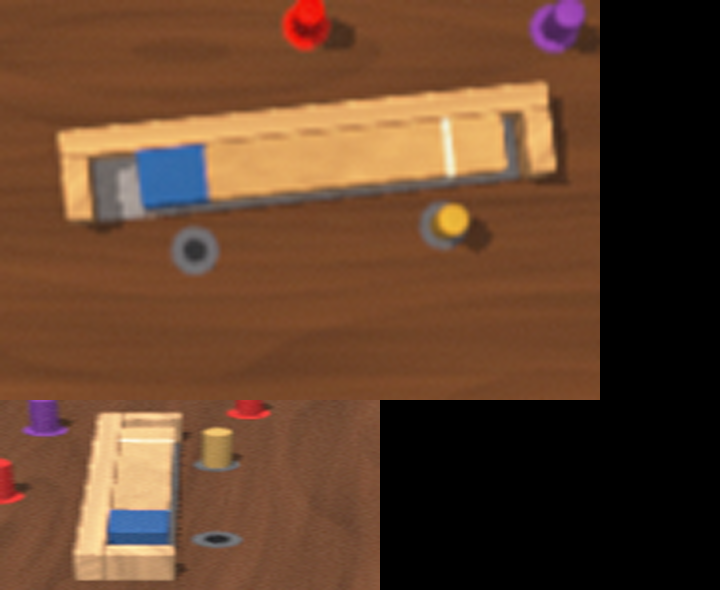

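The box lies flush along the rail between the cheeks. Blue end is at (137..207, 145..208), and there's about 9 mm between the plain end (505,145) and the right cheek. The post is clear and the arm is away, so I'm handing in.

```bash
python3 -c "
from h import *
print(bot.job_done())"
```

```text
the job is handed in; nothing more can be done
None
```

The plan box is in the bay, flush along the back rail and between the two cheeks. I handed the job in at about 19 s of the 67 s allowed.

**What I did:** The post was on the robot's right, so the plain end had to go in first. With closed fingertips I:
1. slid the box left and angled it about 0.4 rad;
2. pushed it lengthwise so the plain end went in behind the post;
3. swung the blue end in;
4. pressed it against the rail, with about 33 N sideways and a 22 N vertical reading at the end.

**Last checks:**
- **Box position:** from the top camera its middle is at x = -20 mm in the bay frame, turned by about 0.002 rad. Its middle is about 10 mm right of the bay's middle.
- **Gap to the right cheek:** the two estimates disagree a little, about 9 mm in the picture and about 15 mm from the computed corners. Either way the box is clear of the cheek.
- **Robot:** it finished with the fingertips about 17 cm above the desk, touching nothing.
- **Post:** I saw no contact between the box and the post in the pictures.
- **Plan weight, loupe and tumbler:** I never went near them, but I did not measure them again at the end.

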